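# Clear the pots and hold the bolted sample cage ajar

## Task

The graded pots stand in the way of the sample cage's gate: first nest them upright where the large white pot stands, the blue one inside the white one and the yellow one inside the blue one. Then take the red knob of the gate's sagging barrel bolt, lift the bolt over the bent keeper while pulling it fully back, and swing the spring-closing gate towards the robot to about 35 degrees. Finish while still holding the gate still and ajar there with the gripper (do not let go), with the bolt drawn back, the nest clear of the gate, and the other things on the bench left where they are.

Things in the scene. Friction and masses are not known exactly. Their poses are not given: they have to be found in the camera images.
- cage: White-framed wire sample cage fixed on the bench, 360 wide (its y), 200 deep (its x), 158 high. Origin at bench height in the closed gate's mid-plane, midway along the front; x points into the cage (away from the robot), y left along the closed gate, z up. The gate spans y = -110 (free end) to +140 (hinge); the fixed post right of it carries the keeper.
- gate_hinge (a point): Point on the gate's vertical hinge line, 145 above the bench, at x = 0, y = +140 in the cage's frame. Axes as the cage's; it does not move with the gate.
- gate (a joint): Opening angle of the blue gate (250 wide, 158 high, 16 thick), rad: 0 closed, up to 1.2. Its right-hand free end swings towards the robot, clockwise about the hinge seen from above. A spring closes it with 0.25 N m when shut and 0.5 N m more per rad: about 4 N at the knob at 0.6 rad.
- bolt (a joint): How far the steel barrel bolt (rod 12 diameter along the gate, axis 22 in front of the gate's mid-plane and 145 above the bench) is pulled back, m: about 0 bolted, 0.058 fully back (stop). It slides along the gate towards the hinge (cage +y with the gate shut) against 1.5 N friction and stays where left. Beyond 0.042 the gate is free to swing.
- bolt_lift (a joint): How high the bolt is lifted in its worn, slotted guides, m: 0 hanging (it sags by its own weight, about 3 N), 0.022 top stop. The nose at its tip hangs 12 below the rod and catches behind the keeper's lip within 3 of pull; it clears the lip only when lifted 0.013 or more, kept up until pulled back 0.022. After that it may drop.
- bolt_knob (a point): Middle of the bolt's upright red knob: cylinder 16 diameter, grip length 23 below to 22 above this point, cap 22 diameter on top. 177 above the bench; rod's top 26 below, gate's top 19 below it. Take it from above, fingers closing along the gate; guides about as high as this point stand 45 to its right and 90 to its left. 195 from the hinge along the gate when bolted, 137 when fully back.
- keeper_lip (a point): Top of the bent brass keeper's lip, over which the bolt's nose has to be lifted; fixed to the cage at x = -22, y = -148 in its frame, 138 above the bench. A brass guard 10 in front of the bolt, rising 24 above the bolt's axis and reaching from 20 right to 20 left of the lip, keeps the gate shut until the bolt is back.
- pot_large_mid (a point): Centre (half-way up) of the large white pot, round and open at the top: rim diameter 92, height 52, wall 3, floor 5 thick, almost straight sides. z axis up.
- pot_medium_mid (a point): Centre (half-way up) of the medium blue pot: rim diameter 62, foot 56, height 72, wall 3, floor 5 thick. z axis up. Stands in front of the gate, some 120 from it. When fully nested its centre is 15 above that of the large pot and its rim 25 above the large pot's rim.
- pot_small_mid (a point): Centre (half-way up) of the small yellow pot: rim diameter 40, foot 34, height 92, wall 3, floor 5 thick. z axis up. Stands in front of the gate, some 120 from it. When fully nested its centre is 15 above that of the medium pot and its rim 25 above the medium pot's rim.
- pen_pot_mid (a point): Bystander: centre of the red pen pot, 80 in diameter, 100 high, with pens reaching 140 high. Leave alone.
- tub_mid (a point): Bystander: centre of the lidded white tub, 74 in diameter, 75 high. Leave alone.
- beaker_mid (a point): Bystander: centre of the glass beaker, 52 in diameter, 75 high, standing on the pan of the white balance (220 by 200, 58 high). Leave alone.
Not all that is in view belongs to the job. There is more than one size of the part that bears pot_small_mid; the job needs the smallest. Of the things shaped like the part that bears pot_medium_mid, the blue one is meant.

How it is judged:
By the outcome, as a careful person would: the job done as asked, in the order asked, and still so for the second after the job is handed in, while the arm keeps its last pose, push and grip.
It also fails if it takes over 69 s, if anything falls off the work surface, if the arm or the gripper's body presses on something with over 40 N, if the wrist force passes 120 N, or if a joint passes its speed limit or range.

## Robot

A 6-joint arm with a two-finger parallel gripper is mounted at the origin on the work surface. World frame = base frame: x ahead of the robot, y to its left, z up, the work surface at z = 0. Lengths are in m, angles in degrees, forces in N, time in s.
With the tool pointing down it reaches from about 0.375 to 0.9 m from the base axis. Payload 3.1 kg.
Tool frame: the origin (TCP) lies at the very end of the fingers, on their centre line; the grasp point (between the pads) lies bot.grip_point_offset behind it (bot.grip_point_offset is the distance from the TCP to the grasp point, in m); z points along the fingers, y is the line along which they close (so a half turn about z gives the same grasp; the last joint's range is limited). The gripper opens to 87 mm and grips with 3 to 60 N. Pads are 19 mm wide; open, the fingers measure 117 mm over their backs; the gripper's body (75 mm by 190 mm) begins 51 mm behind the grasp point.
Start: joints at [60.189, 30.224, 82.088, -0, 67.689, -10.227], TCP at [0.209, 0.589, 0.223] pointing down, gripper open.
Joint ranges: [-176.69, 176.69], [-43.24, 126.21], [12.49, 139.97], [-82, 262], [0, 151.66], [-163.58, 163.58]. Speed limits (degrees/s): [159.86, 159.86, 180, 180, 180, 180].

## Interface

Orientations are given as a 3x3 rotation matrix whose columns are the frame's x, y, z axes.
In Python, from rig import bot, viewer, ticket gives the robot as it stands.
- The arm moves only by the tool servo_tool, never from a script. Its argument "targets" is a list of rows, each an object with "offset": the shift along the tool's x, y, z in m, a list of three; "dr": the turn, a rotation vector about the tool's x, y, z in degrees, a list of three. In form: [{"offset": [x, y, z], "dr": [ax, ay, az]}, ...]. A call has 1 to 20 rows; each row is the pose to reach, as a shift and turn from the pose commanded when the call began, along the tool's axes at that moment; what a row does not reach only later rows make up. A row lasts 1/12 s, in which the tool goes at most 41.7 mm and 7.16 degrees, less where a joint would pass 70% of its speed; a pose out of reach is approached as far as the arm can. A call with a gripper value outside its range is refused whole. "gripper" is the gripper command: -1 is fully open, 1 is shut, values between are in proportion, set as the call begins (left out, the last holds). The fingers move at their own pace and stop on an object; the grip force is fixed at half the most. Time passes only in rows, so rows that repeat a pose let the fingers close. It gives the time, the measured TCP pose, the force, the opening and the grip force at its end, in the units of the state.
- bot.read_state(): the state, without advancing time (a new reading comes with each control period).
- viewer.capture(name): name is "scene" or "top" or "wrist"; returns a dict with "color" (400x640x3 uint8, red, green, blue), "camera_matrix" (3x3 intrinsics, pixels), "R" (3x3) and "t" (3): a world point X has camera coordinates R X + t. Camera axes: x right, y down, z forward; pixel columns grow to the right and rows downward; lengths in m; the calibration is good to about 2 mm. A picture is of the moment at which its call begins. There is no depth.
- ticket.hand_in(): hands the job in; it is judged then, once.
The state is a dict: "time_s": time; "joint_positions": joint angles; "qvel": joint speeds; "tau": joint torques, N m; "position": TCP position; "tcp_rot": TCP orientation; "force": force on the tool from outside, world axes, zero at the start; "moment": the same for the moment, N m; "opening": opening from 0.0 (shut) to 1.0 (fully open); "grasp_force": force on a finger pad.
Only numpy, scipy, OpenCV 4.12 (cv2) and the standard library are available. Lean on these libraries where they do the work, as an engineer would, in place of code of your own. Each camera call takes 0.05 s, during which the arm holds its last target. There are 200 camera calls.

## Working session

There is one attempt and no reset: what is moved stays moved. The work goes in short steps, Python scripts to look and compute and a tool call to move; the robot and the scene stay as the last step left them, time stands still between calls to the robot, and variables do not carry over. Pictures are saved under pics/ and viewed, at most 11 in all, crops included, and the job is handed in when it is done.

Besides the shell and the picture viewer there is one more tool, called after ">>>" in YAML: its name, and indented under it one key for each argument. servo_tool: Moves the arm, as the interface text tells. Its arguments: {"type":"object","properties":{"targets":{"type":"array"},"gripper":{"type":"number"}},"required":["targets"]}

```bash
mkdir -p pics; ls; python3 - <<'E'
from rig import bot, viewer
import cv2, numpy as np, pickle
s=bot.read_state(); print(s, bot.grip_point_offset)
ims={}
for n in ["scene","top","wrist"]:
    c=viewer.capture(n); ims[n]=c
    cv2.imwrite(f"pics/{n}0.png",c["color"][:,:,::-1])
    print(n,c["camera_matrix"].tolist(),np.round(c["R"],3).tolist(),np.round(c["t"],3))
pickle.dump(ims,open("ims0.pkl","wb"))
cv2.imwrite("pics/both.png",np.vstack([cv2.resize(ims[n]["color"][:,:,::-1],(480,300)) for n in ["scene","top"]]))
E
```

```text
pics
{'time_s': 0.0, 'joint_positions': array([ 6.01881772e+01,  3.02790786e+01,  8.21568983e+01, -2.52338545e-03,
        6.76882616e+01, -1.02264810e+01]), 'qvel': array([-0.00245426,  0.01839912,  0.06484051,  0.01751094,  0.00270161,
       -0.00901765]), 'tau': array([-2.45559793e-03, -4.40048826e+01, -1.76587880e+01,  6.32289983e-02,
        5.81479899e-02, -1.44207370e-04]), 'position': array([0.20911077, 0.58819961, 0.22156758]), 'tcp_rot': array([[-9.42148681e-01,  3.35193639e-01, -1.04265916e-03],
       [ 3.35195083e-01,  9.42146825e-01, -1.90166955e-03],
       [ 3.44910477e-04, -2.14114968e-03, -9.99997648e-01]]), 'force': array([ 0.28883118,  0.34188512, -0.63615674]), 'moment': array([-0.07462021, -0.03506961, -0.04747074]), 'grasp_force': 0.0, 'opening': 0.9994618619842945} 0.0187
scene [[479.17082741084556, 0.0, 326.9347807085907], [0.0, 479.17082741084556, 206.00767618298806], [0.0, 0.0, 1.0]] [[-0.243, 0.97, -0.016], [0.799, 0.19, -0.571], [-0.551, -0.151, -0.821]] [ 0.104 -0.336  1.774]
top [[371.42437523206786, 0.0, 328.90476774573096], [0.0, 371.42437523206786, 199.64603929542008], [0.0, 0.0, 1.0]] [[0.018, -1.0, -0.006], [-0.999, -0.018, -0.05], [0.05, 0.007, -0.999]] [0.025 0.548 1.297]
wrist [[349.2854203481229, 0.0, 317.6772111756166], [0.0, 349.2854203481229, 198.7945338306686], [0.0, 0.0, 1.0]] [[0.335, 0.942, -0.004], [0.899, -0.318, 0.3], [0.281, -0.104, -0.954]] [-0.624 -0.036  0.393]
```

View pics/scene0.png

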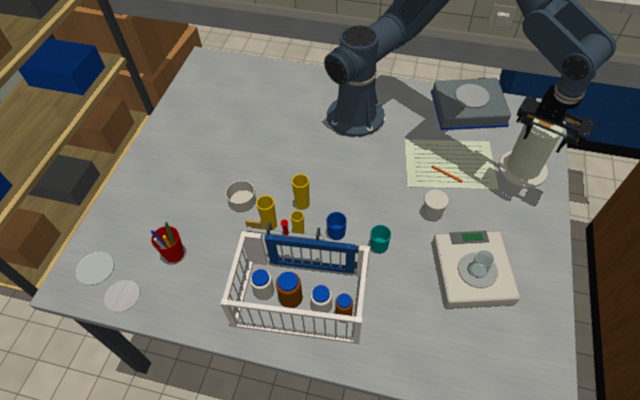

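View pics/top0.png

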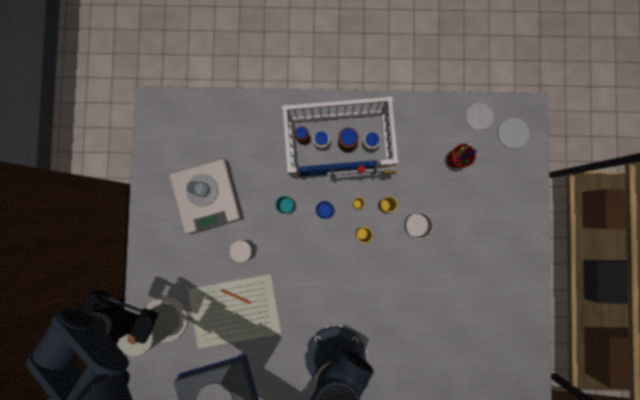

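The scene view shows the large white pot at (240,193), the blue pot at (336,225), the knob at (285,227) and the smallest yellow pot at about (298,222). In the top view these are at (417,225), (325,210), (362,169) and (358,203). Two larger yellow pots and a teal one are decoys. Next I'll triangulate these.

```bash
cat > h.py <<'E'
import numpy as np, cv2
from rig import bot, viewer
def ray(c,p):
    d=c["R"].T@np.linalg.inv(c["camera_matrix"])@np.array([p[0],p[1],1.]); return -c["R"].T@c["t"], d/np.linalg.norm(d)
def onz(c,p,z):
    o,d=ray(c,p); return o+d*(z-o[2])/d[2]
def tri(obs):
    A=np.zeros((3,3));b=np.zeros(3)
    for c,p in obs:
        o,d=ray(c,p);M=np.eye(3)-np.outer(d,d);A+=M;b+=M@o
    X=np.linalg.solve(A,b)
    return X,[np.linalg.norm((np.eye(3)-np.outer(ray(c,p)[1],ray(c,p)[1]))@(X-ray(c,p)[0])) for c,p in obs]
def proj(c,X):
    q=c["camera_matrix"]@(c["R"]@np.asarray(X)+c["t"]); return q[:2]/q[2]
def blobs(c,lo,hi,amin=12):
    m=cv2.inRange(cv2.cvtColor(c["color"],cv2.COLOR_RGB2HSV),lo,hi)
    n,l,s,ce=cv2.connectedComponentsWithStats(m)
    return [(ce[i].round(1).tolist(),s[i].tolist()) for i in range(1,n) if s[i][4]>=amin],l
E
python3 - <<'E'
from h import *
import pickle
I=pickle.load(open("ims0.pkl","rb"))
R={"yel":((18,120,60),(32,255,255)),"blue":((105,150,40),(125,255,255)),"red":((0,170,90),(4,255,255)),"red2":((176,170,90),(180,255,255))}
for n in ["top","scene"]:
    for k,(lo,hi) in R.items():
        print(n,k)
        for b in blobs(I[n],lo,hi)[0]: print("   ",b)
t=I["top"]
for nm,p,z in [("white",(417,224),.052),("blue",(325,210),.072),("ysm",(358,203),.092),("y2",(388,205),.1),("y3",(363,234),.1),("knob",(362,169),.199),("teal",(286,205),.07)]:
    X=onz(t,p,z);print(nm,X.round(3),proj(I["scene"],X).round(0))
for p in [(283,103),(393,97),(397,163),(288,173)]: print(onz(t,p,.158).round(3))
a=cv2.resize(t["color"][90:260,260:450,::-1],None,fx=4,fy=4,interpolation=cv2.INTER_CUBIC)[:600]
cv2.imwrite("pics/topcrop.png",a[:600,:760])
b=cv2.resize(I["scene"]["color"][165:315,215:405,::-1],None,fx=4,fy=4,interpolation=cv2.INTER_CUBIC)
cv2.imwrite("pics/scenecrop.png",b)
E
```

```text
top yel
    ([387.5, 204.2], [379, 196, 18, 17, 212])
    ([358.1, 203.0], [353, 198, 11, 11, 99])
    ([363.8, 234.6], [356, 227, 17, 16, 207])
top blue
    ([300.8, 132.1], [296, 128, 10, 10, 77])
    ([348.2, 136.3], [341, 129, 15, 15, 172])
    ([321.0, 137.5], [316, 132, 11, 12, 109])
    ([371.9, 138.6], [367, 133, 11, 12, 109])
    ([334.8, 166.7], [300, 162, 75, 12, 326])
    ([324.5, 209.7], [317, 202, 16, 16, 202])
top red
    ([361.0, 169.2], [359, 167, 6, 5, 21])
top red2
scene yel
    ([29.4, 37.2], [0, 0, 78, 87, 1151])
    ([15.8, 36.8], [14, 34, 5, 7, 12])
    ([74.6, 101.6], [2, 51, 119, 115, 1125])
    ([30.5, 99.3], [27, 94, 7, 11, 26])
    ([19.6, 103.3], [13, 96, 16, 16, 72])
    ([35.9, 107.0], [25, 99, 20, 16, 75])
    ([8.4, 115.3], [0, 102, 17, 30, 108])
    ([50.7, 117.7], [46, 103, 13, 29, 94])
    ([68.6, 113.7], [59, 108, 18, 15, 59])
    ([42.0, 111.4], [39, 110, 7, 4, 14])
    ([60.0, 201.8], [0, 110, 149, 178, 1835])
    ([38.3, 116.9], [35, 115, 8, 5, 16])
    ([531.1, 116.3], [528, 115, 8, 4, 16])
    ([28.7, 117.2], [24, 116, 10, 4, 15])
    ([42.1,
[... 1668 characters left out ...]
5, 204])
    ([287.4, 280.9], [278, 272, 20, 19, 294])
    ([320.5, 293.3], [313, 285, 16, 17, 216])
    ([343.9, 300.3], [338, 294, 13, 14, 148])
scene red
    ([283.9, 222.7], [281, 220, 7, 7, 40])
    ([161.8, 231.8], [156, 227, 14, 13, 77])
    ([174.6, 235.2], [170, 227, 9, 21, 85])
    ([157.6, 245.7], [152, 236, 18, 14, 36])
scene red2
white [ 0.468 -0.267  0.052] [242. 192.]
blue [0.509 0.047 0.072] [335. 219.]
ysm [ 0.534 -0.062  0.092] [297. 215.]
y2 [ 0.529 -0.16   0.1  ] [266. 206.]
y3 [ 0.432 -0.079  0.1  ] [301. 185.]
knob [ 0.633 -0.065  0.199] [283. 222.]
teal [0.524 0.179 0.07 ] [378. 232.]
[0.845 0.186 0.158]
[ 0.871 -0.164  0.158]
[ 0.66  -0.178  0.158]
[0.622 0.165 0.158]
```

View pics/topcrop.png

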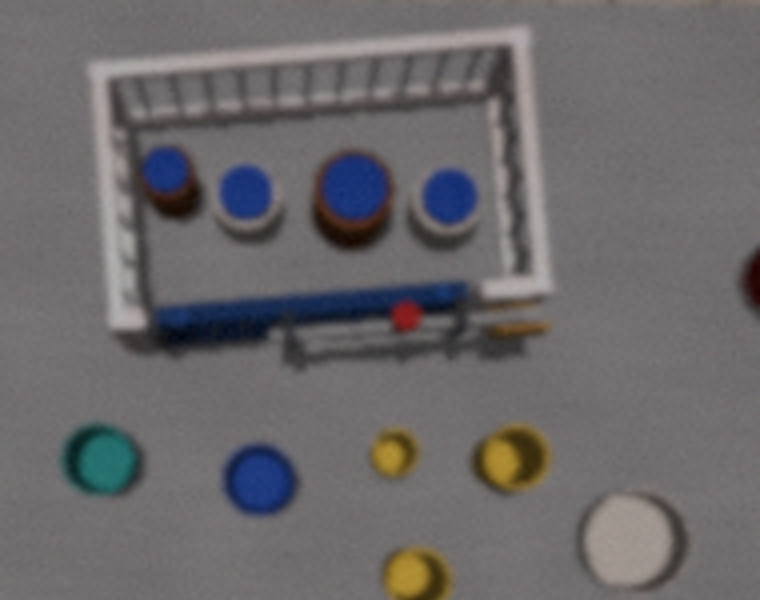

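The top crop shows the blue pot at (260,480), the small yellow pot at (394,453), the white pot at (632,540) and the knob at (406,316). The gate's swing looks clear of the decoys. Now I'll move over the blue pot.

>>> servo_tool:
  targets:
    - {"offset": [-0.464, -0.409, 0.02], "dr": [0, 0, -26]}
    - {"offset": [-0.464, -0.409, 0.02], "dr": [0, 0, -26]}
    - {"offset": [-0.464, -0.409, 0.02], "dr": [0, 0, -26]}
    - {"offset": [-0.464, -0.409, 0.02], "dr": [0, 0, -26]}
    - {"offset": [-0.464, -0.409, 0.02], "dr": [0, 0, -26]}
    - {"offset": [-0.464, -0.409, 0.02], "dr": [0, 0, -26]}
    - {"offset": [-0.464, -0.409, 0.02], "dr": [0, 0, -26]}
    - {"offset": [-0.464, -0.409, 0.02], "dr": [0, 0, -26]}
    - {"offset": [-0.464, -0.409, 0.02], "dr": [0, 0, -26]}
    - {"offset": [-0.464, -0.409, 0.02], "dr": [0, 0, -26]}
    - {"offset": [-0.464, -0.409, 0.02], "dr": [0, 0, -26]}
    - {"offset": [-0.464, -0.409, 0.02], "dr": [0, 0, -26]}
    - {"offset": [-0.464, -0.409, 0.02], "dr": [0, 0, -26]}
    - {"offset": [-0.464, -0.409, 0.02], "dr": [0, 0, -26]}
    - {"offset": [-0.464, -0.409, 0.02], "dr": [0, 0, -26]}
    - {"offset": [-0.464, -0.409, 0.02], "dr": [0, 0, -26]}
    - {"offset": [-0.464, -0.409, 0.02], "dr": [0, 0, -26]}
    - {"offset": [-0.464, -0.409, 0.02], "dr": [0, 0, -26]}
    - {"offset": [-0.464, -0.409, 0.02], "dr": [0, 0, -26]}
    - {"offset": [-0.464, -0.409, 0.02], "dr": [0, 0, -26]}

```text
time_s: 1.82
position: [0.5084, 0.0495, 0.2025]
tcp_rot: [[-0.993, -0.114, -0.001], [-0.114, 0.993, 0.0], [0.001, 0.0, -1.0]]
force: [-0.8, 0.5, 0.2]
opening: 1.003
grasp_force: 0.0
```

```bash
python3 - <<'E'
from h import *
import pickle
c=viewer.capture("wrist"); pickle.dump(c,open("w1.pkl","wb"))
cv2.imwrite("pics/w1.png",c["color"][:,:,::-1])
s=bot.read_state();print(s["time_s"],s["position"],s["tcp_rot"].round(3).tolist())
for k,(lo,hi) in {"yel":((18,120,60),(32,255,255)),"blue":((105,150,40),(125,255,255)),"red":((0,170,90),(4,255,255))}.items():
    for b in blobs(c,lo,hi,60)[0]: print(k,b)
E
```

```text
1.8667 [0.50862532 0.04940791 0.20260554] [[-0.993, -0.114, -0.001], [-0.114, 0.993, 0.0], [0.001, 0.0, -1.0]]
yel ([147.2, 74.0], [88, 30, 129, 86, 8014])
yel ([63.1, 192.2], [0, 150, 140, 91, 8268])
yel ([188.7, 201.0], [154, 169, 71, 65, 2898])
yel ([127.8, 306.3], [116, 276, 32, 61, 905])
yel ([507.3, 306.4], [488, 276, 33, 61, 882])
yel ([472.5, 362.3], [289, 349, 351, 24, 6203])
blue ([316.8, 186.5], [282, 148, 70, 76, 4012])
blue ([298.4, 286.6], [228, 283, 149, 7, 690])
blue ([377.4, 338.9], [360, 322, 37, 33, 758])
blue ([219.4, 368.6], [180, 365, 80, 8, 414])
blue ([280.5, 368.7], [272, 366, 17, 7, 88])
```

View pics/w1.png

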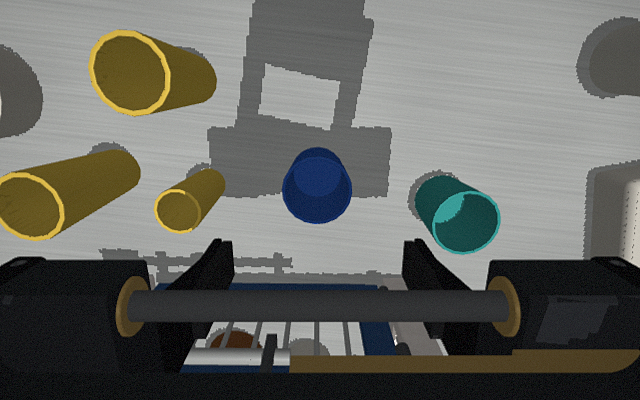

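The wrist view shows the blue pot's rim centred at about (317,189) and the small yellow pot's bright rim at about (179,211). The larger yellow pots are at (130,72) and (30,207). I'll combine this with the top and scene views to get rim heights.

```bash
python3 - <<'E'
from h import *
import pickle
I=pickle.load(open("ims0.pkl","rb")); w=pickle.load(open("w1.pkl","rb"))
hsv=cv2.cvtColor(w["color"],cv2.COLOR_RGB2HSV)
# bright rims: fit ellipses
for nm,lo,hi,box in [("y",(18,120,185),(32,255,255),(150,180,230,240)),("b",(105,150,95),(125,255,255),(275,140,360,230))]:
    m=cv2.inRange(hsv,lo,hi); M=np.zeros_like(m);x0,y0,x1,y1=box;M[y0:y1,x0:x1]=m[y0:y1,x0:x1]
    ys,xs=np.nonzero(M); print(nm,len(xs),xs.min(),xs.max(),ys.min(),ys.max())
    if len(xs)>20: print(cv2.fitEllipse(cv2.convexHull(np.c_[xs,ys])))
for nm,pw,pt,zz in [("blue",(317,188.5),(324.7,209.8),.072),("ys",(178.5,211),(358.2,203.2),.092)]:
    X,e=tri([(w,pw),(I["top"],pt)]);print(nm,X.round(4),np.round(e,4),"at z:",onz(w,pw,zz).round(4),onz(I["top"],pt,zz).round(4),proj(w,X).round(1))
E
```

```text
y 251 154 191 189 233
((176.54727172851562, 210.78298950195312), (42.10505676269531, 47.65135955810547), 126.58023071289062)
b 1582 282 351 157 223
((316.7088623046875, 189.5591583251953), (66.26728820800781, 68.8704833984375), 95.54569244384766)
blue [0.5099 0.0492 0.0622] [0.0007 0.0007] at z: [0.5072 0.0496 0.072 ] [0.5098 0.0483 0.072 ] [316.2 188.4]
ys [ 0.5334 -0.0624  0.0925] [0.0004 0.0004] at z: [ 0.5338 -0.0623  0.092 ] [ 0.5332 -0.0627  0.092 ] [178.2 210.7]
```

>>> servo_tool:
  targets:
    - {"offset": [0.001, 0, 0.035], "dr": [0, 0, 0]}
    - {"offset": [0.001, 0, 0.07], "dr": [0, 0, 0]}
    - {"offset": [0.001, 0, 0.105], "dr": [0, 0, 0]}
    - {"offset": [0.001, 0, 0.135], "dr": [0, 0, 0]}
    - {"offset": [0.001, 0, 0.152], "dr": [0, 0, 0]}
    - {"offset": [0.001, 0, 0.152], "dr": [0, 0, 0]}
    - {"offset": [0.001, 0, 0.152], "dr": [0, 0, 0]}

```text
time_s: 2.45
position: [0.5078, 0.0488, 0.0501]
tcp_rot: [[-0.994, -0.113, -0.002], [-0.113, 0.994, 0.0], [0.002, 0.001, -1.0]]
force: [1.0, 0.7, -1.1]
opening: 0.999
grasp_force: 0.0
```

>>> servo_tool:
  targets:
    - {"offset": [0, 0, 0], "dr": [0, 0, 0]}
    - {"offset": [0, 0, 0], "dr": [0, 0, 0]}
    - {"offset": [0, 0, 0], "dr": [0, 0, 0]}
    - {"offset": [0, 0, 0], "dr": [0, 0, 0]}
    - {"offset": [0, 0, 0], "dr": [0, 0, 0]}
    - {"offset": [0, 0, 0], "dr": [0, 0, 0]}
    - {"offset": [0, 0, 0], "dr": [0, 0, 0]}
    - {"offset": [0, 0, 0], "dr": [0, 0, 0]}
  gripper: 1

```text
time_s: 3.12
position: [0.5091, 0.048, 0.0514]
tcp_rot: [[-0.994, -0.111, 0.002], [-0.111, 0.994, 0.0], [-0.002, 0.0, -1.0]]
force: [-0.9, 2.1, 6.5]
opening: 0.69
grasp_force: 29.9
```

>>> servo_tool:
  targets:
    - {"offset": [0, 0, -0.02], "dr": [0, 0, 0]}
    - {"offset": [0, 0, -0.05], "dr": [0, 0, 0]}
    - {"offset": [0, 0, -0.09], "dr": [0, 0, 0]}
    - {"offset": [0, 0, -0.125], "dr": [0, 0, 0]}
    - {"offset": [0, 0, -0.15], "dr": [0, 0, 0]}
    - {"offset": [0.01, -0.03, -0.15], "dr": [0, 0, 0]}
    - {"offset": [0.02, -0.065, -0.15], "dr": [0, 0, 0]}
    - {"offset": [0.03, -0.1, -0.15], "dr": [0, 0, 0]}
    - {"offset": [0.04, -0.135, -0.15], "dr": [0, 0, 0]}
    - {"offset": [0.05, -0.165, -0.15], "dr": [0, 0, 0]}
    - {"offset": [0.06, -0.19, -0.15], "dr": [0, 0, 0]}
    - {"offset": [0.064, -0.205, -0.15], "dr": [0, 0, 0]}
    - {"offset": [0.064, -0.209, -0.15], "dr": [0, 0, 0]}
    - {"offset": [0.064, -0.209, -0.15], "dr": [0, 0, 0]}
    - {"offset": [0.064, -0.209, -0.15], "dr": [0, 0, 0]}

```text
time_s: 4.37
position: [0.468, -0.1662, 0.2002]
tcp_rot: [[-0.994, -0.111, -0.001], [-0.111, 0.994, 0.001], [0.001, 0.001, -1.0]]
force: [0.1, 0.3, -1.5]
opening: 0.69
grasp_force: 29.9
```

```bash
python3 - <<'E'
from h import *
import pickle
c=viewer.capture("wrist"); pickle.dump(c,open("w2.pkl","wb"))
cv2.imwrite("pics/w2.png",c["color"][:,:,::-1])
s=bot.read_state();print(s["position"],s["opening"],s["grasp_force"])
E
```

```text
[ 0.46800923 -0.16576264  0.200294  ] 0.6874043983241886 29.87633775221184
```

View pics/w2.png

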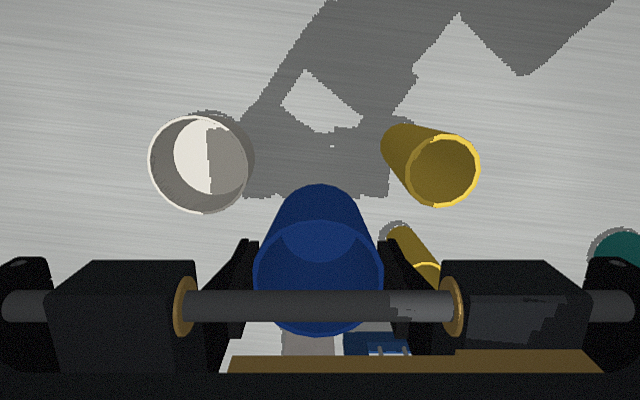

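The wrist view shows the white pot's rim spanning columns 148 to 249 and rows 116 to 214, centred at (198.5,165). The blue pot is held with its rim centre at about (318,278).

```bash
python3 - <<'E'
from h import *
import pickle
I=pickle.load(open("ims0.pkl","rb")); w=pickle.load(open("w2.pkl","rb"))
# rim fit: edges around the white pot; take outermost hull of warm-white/bright pixels
g=cv2.cvtColor(w["color"],cv2.COLOR_RGB2GRAY); print(w["color"][165,[140,146,149,151,160,245,247,249,252]].tolist())
# predicted rim circle for centre X: overlay extremes
def rim(c,X,r):
    a=np.linspace(0,2*np.pi,72);P=np.array([proj(c,[X[0]+r*np.cos(t),X[1]+r*np.sin(t),X[2]]) for t in a]);return P.min(0).round(1),P.max(0).round(1)
X=onz(w,(198.5,165),.052);print("white",X.round(4),rim(w,X,.046)); print(tri([(w,(198.5,165)),(I["top"],(417,224.8))]))
print("white from top",onz(I["top"],(417,224.8),.052).round(4))
Y=onz(w,(318,278),.222);print("blue rim",Y.round(4),rim(w,Y,.031))
cr=cv2.resize(w["color"][100:230,130:270,::-1],None,fx=4,fy=4,interpolation=cv2.INTER_NEAREST)
hsv=cv2.cvtColor(w["color"],cv2.COLOR_RGB2HSV); m=cv2.inRange(hsv,(0,10,150),(30,60,255)); M=np.zeros_like(m);M[105:225,140:262]=m[105:225,140:262]
ys,xs=np.nonzero(M);print(xs.min(),xs.max(),ys.min(),ys.max(),cv2.fitEllipse(cv2.convexHull(np.c_[xs,ys])))
E
```

```text
[[181, 183, 182], [175, 176, 176], [243, 240, 231], [96, 95, 87], [109, 107, 103], [142, 137, 129], [142, 140, 133], [93, 92, 86], [92, 93, 86]]
white [ 0.4618 -0.2741  0.052 ] (array([147. , 112.6]), array([249.6, 213.1]))
(array([ 0.46355364, -0.27136227,  0.04901656]), [np.float64(0.0037204149603312924), np.float64(0.003720414960331358)])
white from top [ 0.4648 -0.2671  0.052 ]
blue rim [ 0.4658 -0.1653  0.222 ] (array([249.1, 213.2]), array([386.9, 335.6]))
147 230 115 214 ((196.95375061035156, 164.4599609375), (94.83121490478516, 104.92265319824219), 129.75369262695312)
```

>>> servo_tool:
  targets:
    - {"offset": [0.005, -0.03, 0], "dr": [0, 0, 0]}
    - {"offset": [0.01, -0.065, 0], "dr": [0, 0, 0]}
    - {"offset": [0.014, -0.09, 0], "dr": [0, 0, 0]}
    - {"offset": [0.016, -0.104, 0], "dr": [0, 0, 0]}
    - {"offset": [0.016, -0.1065, 0], "dr": [0, 0, 0]}
    - {"offset": [0.016, -0.1065, 0.02], "dr": [0, 0, 0]}
    - {"offset": [0.016, -0.1065, 0.05], "dr": [0, 0, 0]}
    - {"offset": [0.016, -0.1065, 0.08], "dr": [0, 0, 0]}
    - {"offset": [0.016, -0.1065, 0.105], "dr": [0, 0, 0]}
    - {"offset": [0.016, -0.1065, 0.125], "dr": [0, 0, 0]}
    - {"offset": [0.016, -0.1065, 0.137], "dr": [0, 0, 0]}
    - {"offset": [0.016, -0.1065, 0.142], "dr": [0, 0, 0]}
    - {"offset": [0.016, -0.1065, 0.1445], "dr": [0, 0, 0]}
    - {"offset": [0.016, -0.1065, 0.1445], "dr": [0, 0, 0]}
    - {"offset": [0.016, -0.1065, 0.1445], "dr": [0, 0, 0]}

```text
time_s: 5.67
position: [0.4648, -0.2733, 0.0568]
tcp_rot: [[-0.994, -0.113, 0.001], [-0.113, 0.994, -0.0], [-0.001, -0.0, -1.0]]
force: [0.1, 0.4, -1.6]
opening: 0.688
grasp_force: 29.9
```

>>> servo_tool:
  targets:
    - {"offset": [0, 0, 0.001], "dr": [0, 0, 0]}
    - {"offset": [0, 0, 0.001], "dr": [0, 0, 0]}
    - {"offset": [0, 0, 0.001], "dr": [0, 0, 0]}

```text
time_s: 5.92
position: [0.465, -0.2738, 0.0564]
tcp_rot: [[-0.994, -0.112, 0.001], [-0.112, 0.994, 0.0], [-0.001, -0.0, -1.0]]
force: [-0.8, 2.7, 6.7]
opening: 0.685
grasp_force: 29.9
```

>>> servo_tool:
  targets:
    - {"offset": [0, 0, 0], "dr": [0, 0, 0]}
    - {"offset": [0, 0, 0], "dr": [0, 0, 0]}
    - {"offset": [0, 0, 0], "dr": [0, 0, 0]}
    - {"offset": [0, 0, 0], "dr": [0, 0, 0]}
    - {"offset": [0, 0, -0.02], "dr": [0, 0, 0]}
    - {"offset": [0, 0, -0.06], "dr": [0, 0, 0]}
    - {"offset": [0, 0, -0.1], "dr": [0, 0, 0]}
    - {"offset": [0, 0, -0.14], "dr": [0, 0, 0]}
    - {"offset": [0, 0, -0.14], "dr": [0, 0, 0]}
    - {"offset": [0, 0, -0.14], "dr": [0, 0, 0]}
  gripper: -0.75

```text
time_s: 6.75
position: [0.4657, -0.2759, 0.1977]
tcp_rot: [[-0.994, -0.112, 0.005], [-0.112, 0.994, -0.005], [-0.004, -0.005, -1.0]]
force: [-0.5, 0.8, 0.3]
opening: 0.876
grasp_force: 0.0
```

```bash
python3 - <<'E'
from h import *
import pickle
c=viewer.capture("wrist"); pickle.dump(c,open("w3.pkl","wb"))
s=bot.read_state();print(s["position"],s["opening"],s["grasp_force"])
bb,l=blobs(c,(105,150,40),(125,255,255),300);print(bb)
i=[k for k in bb if 250<k[0][0]<400 and k[1][4]>2000]
print([onz(c,k[0],.077).round(4) for k in i])
cv2.imwrite("pics/w3.png",c["color"][:,:,::-1])
E
```

```text
[ 0.46442038 -0.27477754  0.19574692] 0.8779540124669525 0.0
[([321.8, 187.6], [286, 147, 72, 79, 4305])]
[array([ 0.4612, -0.2728,  0.077 ])]
```

View pics/w3.png

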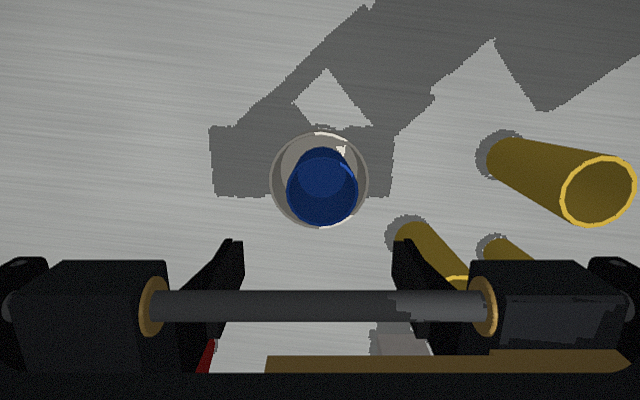

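Blue sits inside white, with the blue rim centre at about (321.5,190) and the white rim at about (318.5,180). Next is the small yellow pot.

>>> servo_tool:
  targets:
    - {"offset": [-0.015, 0.03, -0.02], "dr": [0, 0, 0]}
    - {"offset": [-0.03, 0.065, -0.02], "dr": [0, 0, 0]}
    - {"offset": [-0.045, 0.1, -0.02], "dr": [0, 0, 0]}
    - {"offset": [-0.062, 0.137, -0.02], "dr": [0, 0, 0]}
    - {"offset": [-0.078, 0.17, -0.02], "dr": [0, 0, 0]}
    - {"offset": [-0.088, 0.193, -0.02], "dr": [0, 0, 0]}
    - {"offset": [-0.0924, 0.2033, -0.02], "dr": [0, 0, 0]}
    - {"offset": [-0.0924, 0.2033, -0.02], "dr": [0, 0, 0]}
    - {"offset": [-0.0924, 0.2033, -0.02], "dr": [0, 0, 0]}
    - {"offset": [-0.0924, 0.2033, -0.02], "dr": [0, 0, 0]}
  gripper: -0.45

```text
time_s: 7.63
position: [0.5328, -0.0634, 0.2142]
tcp_rot: [[-0.994, -0.111, -0.002], [-0.111, 0.994, -0.0], [0.002, 0.0, -1.0]]
force: [0.1, -0.6, 0.1]
opening: 0.727
grasp_force: 0.0
```

```bash
python3 - <<'E'
from h import *
import pickle
c=viewer.capture("wrist"); pickle.dump(c,open("w4.pkl","wb"))
s=bot.read_state();print(s["position"],s["opening"],s["tcp_rot"].round(3).tolist())
m=cv2.inRange(cv2.cvtColor(c["color"],cv2.COLOR_RGB2HSV),(18,120,185),(32,255,255))
n,l,st,ce=cv2.connectedComponentsWithStats(m)
for i in range(1,n):
    if st[i][4]>40: 
        ys,xs=np.nonzero(l==i); e=cv2.fitEllipse(cv2.convexHull(np.c_[xs,ys])); print(st[i],e[0],e[1],onz(c,e[0],.092).round(4))
cv2.imwrite("pics/w4.png",c["color"][:,:,::-1])
E
```

```text
[ 0.53287592 -0.06369919  0.21443985] 0.724679199259115 [[-0.994, -0.11, -0.001], [-0.11, 0.994, -0.0], [0.001, -0.0, -1.0]]
[291  62  31  25 454] (304.8475341796875, 74.06351470947266) (20.956602096557617, 33.76893615722656) [ 0.4398 -0.0829  0.092 ]
[274  69  66  29 391] (306.4497375488281, 71.30240631103516) (51.422157287597656, 65.9581298828125) [ 0.4377 -0.0818  0.092 ]
[154 158  25  61 308] (179.13311767578125, 187.17880249023438) (49.07096862792969, 61.37876892089844) [ 0.5409 -0.1791  0.092 ]
```

>>> servo_tool:
  targets:
    - {"offset": [0, 0.001, 0.035], "dr": [0, 0, 0]}
    - {"offset": [0, 0.001, 0.07], "dr": [0, 0, 0]}
    - {"offset": [0, 0.001, 0.1], "dr": [0, 0, 0]}
    - {"offset": [0, 0.001, 0.125], "dr": [0, 0, 0]}
    - {"offset": [0, 0.001, 0.14], "dr": [0, 0, 0]}
    - {"offset": [0, 0.001, 0.144], "dr": [0, 0, 0]}
    - {"offset": [0, 0.001, 0.144], "dr": [0, 0, 0]}
    - {"offset": [0, 0.001, 0.144], "dr": [0, 0, 0]}

```text
time_s: 8.35
position: [0.5337, -0.0624, 0.0715]
tcp_rot: [[-0.994, -0.11, 0.001], [-0.11, 0.994, -0.0], [-0.001, -0.0, -1.0]]
force: [0.4, -0.1, 0.1]
opening: 0.727
grasp_force: 0.0
```

>>> servo_tool:
  targets:
    - {"offset": [0, 0, 0], "dr": [0, 0, 0]}
    - {"offset": [0, 0, 0], "dr": [0, 0, 0]}
    - {"offset": [0, 0, 0], "dr": [0, 0, 0]}
    - {"offset": [0, 0, 0], "dr": [0, 0, 0]}
    - {"offset": [0, 0, 0], "dr": [0, 0, 0]}
    - {"offset": [0, 0, 0], "dr": [0, 0, 0]}
    - {"offset": [0, 0, 0], "dr": [0, 0, 0]}
    - {"offset": [0, 0, 0], "dr": [0, 0, 0]}
  gripper: 1

```text
time_s: 9.02
position: [0.5339, -0.0615, 0.0716]
tcp_rot: [[-0.994, -0.112, 0.001], [-0.112, 0.994, -0.001], [-0.001, -0.001, -1.0]]
force: [-0.1, -0.9, 5.2]
opening: 0.449
grasp_force: 30.0
```

>>> servo_tool:
  targets:
    - {"offset": [0, 0, -0.02], "dr": [0, 0, 0]}
    - {"offset": [0, 0, -0.05], "dr": [0, 0, 0]}
    - {"offset": [0, 0, -0.09], "dr": [0, 0, 0]}
    - {"offset": [0, 0, -0.125], "dr": [0, 0, 0]}
    - {"offset": [0, 0, -0.155], "dr": [0, 0, 0]}
    - {"offset": [0.014, -0.03, -0.155], "dr": [0, 0, 0]}
    - {"offset": [0.03, -0.065, -0.155], "dr": [0, 0, 0]}
    - {"offset": [0.046, -0.1, -0.155], "dr": [0, 0, 0]}
    - {"offset": [0.062, -0.135, -0.155], "dr": [0, 0, 0]}
    - {"offset": [0.077, -0.166, -0.155], "dr": [0, 0, 0]}
    - {"offset": [0.088, -0.188, -0.155], "dr": [0, 0, 0]}
    - {"offset": [0.0937, -0.2, -0.155], "dr": [0, 0, 0]}
    - {"offset": [0.0937, -0.2013, -0.155], "dr": [0, 0, 0]}
    - {"offset": [0.0937, -0.2013, -0.155], "dr": [0, 0, 0]}
    - {"offset": [0.0937, -0.2013, -0.155], "dr": [0, 0, 0]}
    - {"offset": [0.0937, -0.2013, -0.155], "dr": [0, 0, 0]}

```text
time_s: 10.35
position: [0.463, -0.2699, 0.2259]
tcp_rot: [[-0.994, -0.114, -0.0], [-0.114, 0.994, 0.001], [0.0, 0.001, -1.0]]
force: [1.0, 0.5, -1.1]
opening: 0.45
grasp_force: 30.0
```

```bash
python3 - <<'E'
from h import *
import pickle
c=viewer.capture("wrist"); pickle.dump(c,open("w5.pkl","wb"))
s=bot.read_state();print(s["position"],s["opening"],s["tcp_rot"].round(3).tolist())
cv2.imwrite("pics/w5.png",c["color"][:,:,::-1])
# predicted projections of target blue rim centre and yellow foot landing
print(proj(c,[.4635,-.2725,.077]), blobs(c,(105,150,40),(125,255,255),300)[0])
E
```

```text
[ 0.46305827 -0.2700003   0.22594723] 0.44983751240650743 [[-0.993, -0.114, -0.0], [-0.114, 0.993, 0.001], [0.0, 0.001, -1.0]]
[313.80212553 184.52203573] [([314.0, 175.2], [281, 146, 66, 62, 2677]), ([553.7, 339.7], [538, 331, 32, 19, 439])]
```

View pics/w5.png

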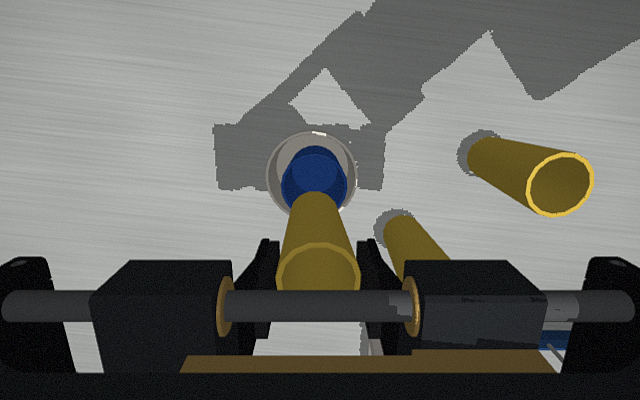

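Yellow is held above the nest. The blue rim is centred at column 314, which matches the prediction. Lowering now.

>>> servo_tool:
  targets:
    - {"offset": [0, -0.0022, 0.03], "dr": [0, 0, 0]}
    - {"offset": [0, -0.0022, 0.06], "dr": [0, 0, 0]}
    - {"offset": [0, -0.0022, 0.085], "dr": [0, 0, 0]}
    - {"offset": [0, -0.0022, 0.105], "dr": [0, 0, 0]}
    - {"offset": [0, -0.0022, 0.12], "dr": [0, 0, 0]}
    - {"offset": [0, -0.0022, 0.132], "dr": [0, 0, 0]}
    - {"offset": [0, -0.0022, 0.14], "dr": [0, 0, 0]}
    - {"offset": [0, -0.0022, 0.144], "dr": [0, 0, 0]}
    - {"offset": [0, -0.0022, 0.145], "dr": [0, 0, 0]}
    - {"offset": [0, -0.0022, 0.145], "dr": [0, 0, 0]}
    - {"offset": [0, -0.0022, 0.145], "dr": [0, 0, 0]}

```text
time_s: 11.32
position: [0.4634, -0.2736, 0.0817]
tcp_rot: [[-0.994, -0.113, 0.001], [-0.113, 0.994, -0.001], [-0.001, -0.001, -1.0]]
force: [-0.3, 0.2, 0.8]
opening: 0.449
grasp_force: 30.1
```

>>> servo_tool:
  targets:
    - {"offset": [0, 0, 0], "dr": [0, 0, 0]}
    - {"offset": [0, 0, 0], "dr": [0, 0, 0]}
    - {"offset": [0, 0, 0], "dr": [0, 0, 0]}
    - {"offset": [0, 0, 0], "dr": [0, 0, 0]}
    - {"offset": [0, 0, -0.015], "dr": [0, 0, 0]}
    - {"offset": [0, 0, -0.04], "dr": [0, 0, 0]}
    - {"offset": [0, 0, -0.08], "dr": [0, 0, 0]}
    - {"offset": [0, 0, -0.12], "dr": [0, 0, 0]}
    - {"offset": [0, 0, -0.16], "dr": [0, 0, 0]}
    - {"offset": [-0.02, 0.02, -0.19], "dr": [0, 0, 0]}
    - {"offset": [-0.04, 0.04, -0.22], "dr": [0, 0, 0]}
    - {"offset": [-0.065, 0.065, -0.24], "dr": [0, 0, 0]}
    - {"offset": [-0.09, 0.09, -0.25], "dr": [0, 0, 0]}
    - {"offset": [-0.12, 0.12, -0.25], "dr": [0, 0, 0]}
    - {"offset": [-0.15, 0.145, -0.25], "dr": [0, 0, 0]}
    - {"offset": [-0.175, 0.17, -0.25], "dr": [0, 0, 0]}
    - {"offset": [-0.19, 0.1885, -0.25], "dr": [0, 0, 0]}
    - {"offset": [-0.1926, 0.1885, -0.25], "dr": [0, 0, 0]}
    - {"offset": [-0.1926, 0.1885, -0.25], "dr": [0, 0, 0]}
    - {"offset": [-0.1926, 0.1885, -0.25], "dr": [0, 0, 0]}
  gripper: -0.3

```text
time_s: 12.98
position: [0.6327, -0.0657, 0.3307]
tcp_rot: [[-0.994, -0.112, -0.001], [-0.112, 0.994, -0.001], [0.001, -0.001, -1.0]]
force: [-0.9, -0.1, -0.1]
opening: 0.654
grasp_force: 0.0
```

```bash
python3 - <<'E'
from h import *
import pickle
c=viewer.capture("wrist"); pickle.dump(c,open("w6.pkl","wb")); t=viewer.capture("top")
s=bot.read_state();print(s["position"],s["opening"],s["tcp_rot"].round(3).tolist())
W=c["color"][:,:,::-1]; 
N=cv2.resize(viewer.capture("scene")["color"][165:240,215:320,::-1],(420,200),interpolation=cv2.INTER_CUBIC)
P=np.zeros((600,640,3),np.uint8);P[:400]=W;P[400:,:420]=N;cv2.imwrite("pics/w6.png",P)
for b in blobs(c,(0,150,60),(6,255,255),60)[0]+blobs(c,(174,150,60),(180,255,255),60)[0]: print(b, onz(c,b[0],.199).round(4))
E
```

```text
[ 0.63245712 -0.06639185  0.33097363] 0.652357502249691 [[-0.994, -0.11, -0.001], [-0.11, 0.994, -0.0], [0.001, -0.0, -1.0]]
([47.1, 179.6], [0, 150, 97, 70, 3095]) [ 0.6502 -0.2987  0.199 ]
([320.3, 187.4], [309, 170, 24, 33, 512]) [ 0.6305 -0.0629  0.199 ]
```

View pics/w6.png

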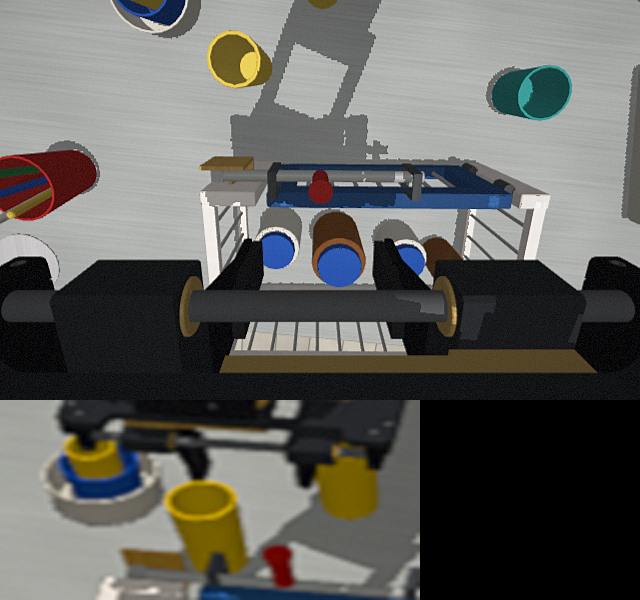

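The nest looks right: yellow in blue in white at the lower left. The knob cap is at (320,191) and the gate's back top edge runs from about (270,208) to (511,207).

```bash
python3 - <<'E'
from h import *
import pickle
I=pickle.load(open("ims0.pkl","rb")); w=pickle.load(open("w6.pkl","rb"));t=I["top"]
m=cv2.inRange(cv2.cvtColor(w["color"],cv2.COLOR_RGB2HSV),(105,150,40),(125,255,255))
pts=[]
for x in list(range(275,308))+list(range(336,370))+list(range(425,500)):
    ys=np.nonzero(m[160:222,x])[0]
    if len(ys): pts.append(onz(w,(x,160+ys.max()),.158))
pts=np.array(pts); v=cv2.fitLine(pts[:,:2].astype(np.float32),cv2.DIST_HUBER,0,.001,.01).ravel();print("gate back edge",v,np.degrees(np.arctan2(-v[0],v[1])))
for a,b in [((260+110/4,90+328/4),(260+550/4,90+290/4)),((260+90/4,90+67/4),(260+528/4,90+30/4))]:
    d=onz(t,a,.158)-onz(t,b,.158);print("yaw",np.degrees(np.arctan2(-d[0],d[1])),d.round(3))
print("knob",onz(w,(320.5,191),.199),onz(t,(361,169.2),.199),tri([(w,(320.5,191)),(t,(361,169.2))]))
k=onz(w,(320.5,191),.199);print(proj(I["scene"],k), proj(I["scene"],[k[0],k[1],.155]))
E
```

```text
gate back edge [ 0.10259552 -0.99472314  0.65230477  0.02918332] -174.11134
yaw 5.9699703176043 [-0.036  0.346  0.   ]
yaw 5.844421046620639 [-0.036  0.348  0.   ]
knob [ 0.63369022 -0.06234402  0.199     ] [ 0.63238215 -0.06199278  0.199     ] (array([ 0.63215536, -0.06208902,  0.20317372]), [np.float64(0.0005327860437150029), np.float64(0.0005327860437148265)])
[284.28149385 222.87764033] [285.71732219 231.61991199]
```

>>> servo_tool:
  targets:
    - {"offset": [-0.001, 0.004, 0], "dr": [0, 0, 0.4]}
    - {"offset": [-0.001, 0.004, 0.03], "dr": [0, 0, 0.4]}
    - {"offset": [-0.001, 0.004, 0.06], "dr": [0, 0, 0.4]}
    - {"offset": [-0.001, 0.004, 0.085], "dr": [0, 0, 0.4]}
    - {"offset": [-0.001, 0.004, 0.1], "dr": [0, 0, 0.4]}
    - {"offset": [-0.001, 0.004, 0.105], "dr": [0, 0, 0.4]}
    - {"offset": [-0.001, 0.004, 0.105], "dr": [0, 0, 0.4]}
    - {"offset": [-0.001, 0.004, 0.105], "dr": [0, 0, 0.4]}
  gripper: 0.17

```text
time_s: 13.8
position: [0.6343, -0.0615, 0.2269]
tcp_rot: [[-0.995, -0.104, 0.001], [-0.104, 0.995, -0.0], [-0.001, -0.001, -1.0]]
force: [0.7, -0.2, -0.5]
opening: 0.418
grasp_force: 0.0
```

```bash
python3 - <<'E'
from h import *
c=viewer.capture("wrist")
s=bot.read_state();print(s["position"],s["opening"],s["tcp_rot"].round(3).tolist())
print([(b,onz(c,b[0],.199).round(4)) for b in blobs(c,(0,150,60),(6,255,255),60)[0]])
cv2.imwrite("pics/w7.png",c["color"][:,:,::-1])
E
```

```text
[ 0.63473058 -0.06155266  0.22757957] 0.4160023346271909 [[-0.995, -0.104, 0.003], [-0.104, 0.995, -0.001], [-0.003, -0.001, -1.0]]
[(([15.8, 194.1], [0, 166, 40, 63, 1492]), array([ 0.6256, -0.2334,  0.199 ])), (([314.9, 229.5], [297, 199, 37, 57, 1328]), array([ 0.6293, -0.0627,  0.199 ]))]
```

View pics/w7.png

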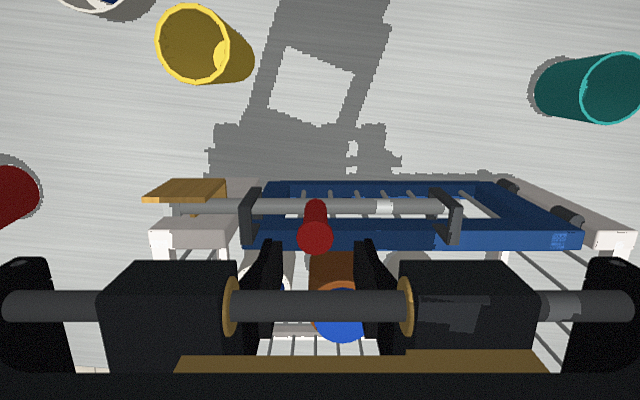

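The cap at (315,237) lies midway between the fingers, at columns 270 and 365, with the guides at columns 250 and 450. Descending to grip it.

>>> servo_tool:
  targets:
    - {"offset": [0.001, -0.001, 0.02], "dr": [0, 0, 0]}
    - {"offset": [0.001, -0.001, 0.038], "dr": [0, 0, 0]}
    - {"offset": [0.001, -0.001, 0.053], "dr": [0, 0, 0]}
    - {"offset": [0.001, -0.001, 0.062], "dr": [0, 0, 0]}
    - {"offset": [0.001, -0.001, 0.066], "dr": [0, 0, 0]}
    - {"offset": [0.001, -0.001, 0.066], "dr": [0, 0, 0]}
    - {"offset": [0.001, -0.001, 0.066], "dr": [0, 0, 0]}

```text
time_s: 14.43
position: [0.6337, -0.0624, 0.1612]
tcp_rot: [[-0.994, -0.105, 0.002], [-0.105, 0.994, -0.001], [-0.002, -0.001, -1.0]]
force: [-0.6, 0.9, 0.5]
opening: 0.412
grasp_force: 0.0
```

>>> servo_tool:
  targets:
    - {"offset": [0, 0, 0], "dr": [0, 0, 0]}
    - {"offset": [0, 0, 0], "dr": [0, 0, 0]}
    - {"offset": [0, 0, 0], "dr": [0, 0, 0]}
    - {"offset": [0, 0, 0], "dr": [0, 0, 0]}
    - {"offset": [0, 0, 0], "dr": [0, 0, 0]}
    - {"offset": [0, 0, 0], "dr": [0, 0, 0]}
    - {"offset": [0, 0, 0], "dr": [0, 0, 0]}
  gripper: 1

```text
time_s: 15.02
position: [0.6335, -0.0624, 0.1608]
tcp_rot: [[-0.994, -0.105, 0.002], [-0.105, 0.994, -0.001], [-0.001, -0.001, -1.0]]
force: [-0.1, -1.1, 3.9]
opening: 0.232
grasp_force: 30.0
```

20 mm suggests the pads are on the cap (22 mm), not the shaft (16 mm). I'll regrip 5 mm lower.

>>> servo_tool:
  targets:
    - {"offset": [0, 0, 0], "dr": [0, 0, 0]}
    - {"offset": [0, 0, 0], "dr": [0, 0, 0]}
    - {"offset": [0, 0, 0], "dr": [0, 0, 0]}
    - {"offset": [0, 0, 0.002], "dr": [0, 0, 0]}
    - {"offset": [0, 0, 0.004], "dr": [0, 0, 0]}
    - {"offset": [0, 0, 0.005], "dr": [0, 0, 0]}
    - {"offset": [0, 0, 0.005], "dr": [0, 0, 0]}
    - {"offset": [0, 0, 0.005], "dr": [0, 0, 0]}
  gripper: 0.2

```text
time_s: 15.68
position: [0.6327, -0.062, 0.1547]
tcp_rot: [[-0.994, -0.105, -0.001], [-0.105, 0.994, 0.0], [0.001, 0.0, -1.0]]
force: [-0.3, 0.0, 0.4]
opening: 0.398
grasp_force: 0.0
```

>>> servo_tool:
  targets:
    - {"offset": [0, 0, 0], "dr": [0, 0, 0]}
    - {"offset": [0, 0, 0], "dr": [0, 0, 0]}
    - {"offset": [0, 0, 0], "dr": [0, 0, 0]}
    - {"offset": [0, 0, 0], "dr": [0, 0, 0]}
    - {"offset": [0, 0, 0], "dr": [0, 0, 0]}
    - {"offset": [0, 0, 0], "dr": [0, 0, 0]}
    - {"offset": [0, 0, 0], "dr": [0, 0, 0]}
  gripper: 1

```text
time_s: 16.27
position: [0.633, -0.0622, 0.1552]
tcp_rot: [[-0.994, -0.105, 0.0], [-0.105, 0.994, -0.0], [-0.0, -0.0, -1.0]]
force: [0.1, 0.4, 0.2]
opening: 0.234
grasp_force: 30.0
```

>>> servo_tool:
  targets:
    - {"offset": [0, 0, -0.004], "dr": [0, 0, 0]}
    - {"offset": [0, 0, -0.008], "dr": [0, 0, 0]}
    - {"offset": [0, 0, -0.012], "dr": [0, 0, 0]}
    - {"offset": [0, 0, -0.016], "dr": [0, 0, 0]}
    - {"offset": [0, 0, -0.018], "dr": [0, 0, 0]}
    - {"offset": [0, 0, -0.018], "dr": [0, 0, 0]}
    - {"offset": [0, 0, -0.018], "dr": [0, 0, 0]}

```text
time_s: 16.85
position: [0.6329, -0.0622, 0.1733]
tcp_rot: [[-0.994, -0.105, 0.0], [-0.105, 0.994, -0.0], [-0.0, -0.0, -1.0]]
force: [0.5, -0.8, -2.6]
opening: 0.231
grasp_force: 30.0
```

```bash
python3 - <<'E'
from h import *
c=viewer.capture("wrist"); s=bot.read_state();print(s["position"],s["force"].round(1),s["opening"])
n=viewer.capture("scene")
a=cv2.resize(c["color"][150:330,120:520,::-1],(800,360),interpolation=cv2.INTER_CUBIC)
b=cv2.resize(n["color"][200:260,220:420,::-1],(800,240),interpolation=cv2.INTER_CUBIC)
cv2.imwrite("pics/w8.png",np.vstack([a,b]))
E
```

```text
[ 0.63287052 -0.0621488   0.17311308] [ 1.1 -0.8 -3.4] 0.23058861722650295
```

View pics/w8.png

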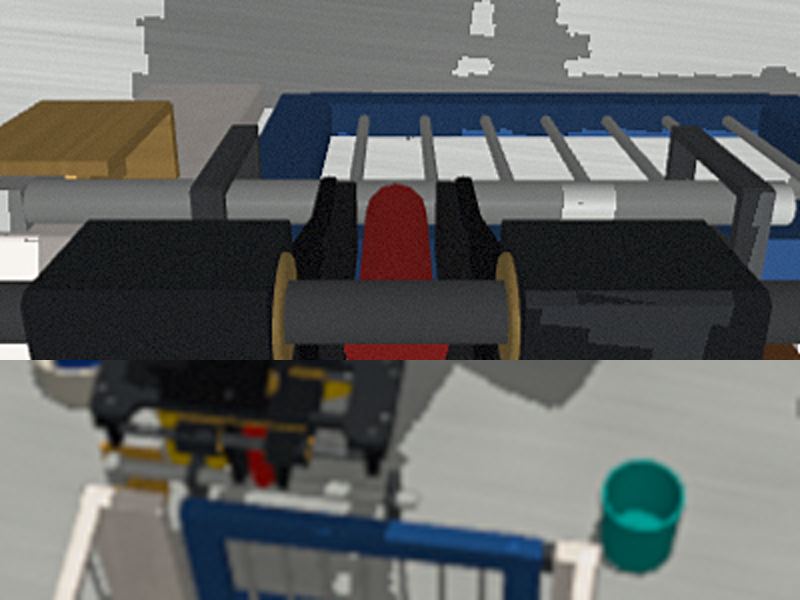

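The knob is between the fingers, and the tool carries about 3 N more, so the bolt is lifted. Pulling back now.

>>> servo_tool:
  targets:
    - {"offset": [0, 0.003, 0], "dr": [0, 0, 0]}
    - {"offset": [0, 0.008, 0], "dr": [0, 0, 0]}
    - {"offset": [0, 0.014, 0], "dr": [0, 0, 0]}
    - {"offset": [0, 0.02, 0], "dr": [0, 0, 0]}
    - {"offset": [0, 0.027, 0], "dr": [0, 0, 0]}
    - {"offset": [0, 0.034, 0], "dr": [0, 0, 0]}
    - {"offset": [0, 0.041, 0], "dr": [0, 0, 0]}
    - {"offset": [0, 0.047, 0], "dr": [0, 0, 0]}
    - {"offset": [0, 0.052, 0], "dr": [0, 0, 0]}
    - {"offset": [0, 0.055, 0], "dr": [0, 0, 0]}
    - {"offset": [0, 0.057, 0], "dr": [0, 0, 0]}
    - {"offset": [0, 0.057, 0], "dr": [0, 0, 0]}
    - {"offset": [0, 0.057, 0], "dr": [0, 0, 0]}

```text
time_s: 18.03
position: [0.627, -0.0058, 0.1731]
tcp_rot: [[-0.995, -0.105, 0.0], [-0.105, 0.995, -0.001], [-0.0, -0.001, -1.0]]
force: [1.3, -2.7, -3.8]
opening: 0.229
grasp_force: 30.0
```

>>> servo_tool:
  targets:
    - {"offset": [0, 0.001, 0], "dr": [0, 0, 0]}
    - {"offset": [0, 0.002, 0], "dr": [0, 0, 0]}
    - {"offset": [0, 0.003, 0], "dr": [0, 0, 0]}
    - {"offset": [0, 0.003, 0], "dr": [0, 0, 0]}
    - {"offset": [0, 0.003, 0], "dr": [0, 0, 0]}

```text
time_s: 18.45
position: [0.627, -0.0058, 0.1733]
tcp_rot: [[-0.995, -0.105, 0.001], [-0.105, 0.994, -0.005], [-0.0, -0.005, -1.0]]
force: [0.4, -10.7, -3.8]
opening: 0.229
grasp_force: 30.0
```

```bash
python3 - <<'E'
from h import *
s=bot.read_state();p=s["position"];print(p,s["force"].round(1),s["opening"])
R0=s["tcp_rot"]; H=np.array([.6349,.1341])
for d in [.1341]: print("dist knob-hinge",np.hypot(*(p[:2]-H)))
# arc: rotate clockwise from above by a about hinge
for r in [H]:
  for a in range(0,37,3):
    t=-np.radians(a);M=np.array([[np.cos(t),-np.sin(t)],[np.sin(t),np.cos(t)]])
    d=np.r_[M@(p[:2]-r)+r-p[:2],0]; print(a,(R0.T@d).round(4).tolist())
E
```

```text
[ 0.62704367 -0.00584126  0.17325023] [  0.4 -10.7  -3.8] 0.2288350819924552
dist knob-hinge 0.14016161257013932
0 [0.0, -0.0, 0.0]
3 [0.0072, 0.0014, -0.0]
6 [0.0143, 0.0031, -0.0]
9 [0.0214, 0.0052, -0.0]
12 [0.0283, 0.0077, -0.0]
15 [0.035, 0.0105, -0.0001]
18 [0.0417, 0.0137, -0.0001]
21 [0.0481, 0.0172, -0.0001]
24 [0.0543, 0.0211, -0.0001]
27 [0.0604, 0.0253, -0.0001]
30 [0.0662, 0.0298, -0.0002]
33 [0.0717, 0.0346, -0.0002]
36 [0.077, 0.0396, -0.0002]
```

>>> servo_tool:
  targets:
    - {"offset": [0.0035, -0.0005, 0], "dr": [0, 0, 1.5]}
    - {"offset": [0.0072, 0.0004, 0], "dr": [0, 0, 3]}
    - {"offset": [0.0143, 0.0021, 0], "dr": [0, 0, 6]}
    - {"offset": [0.0214, 0.0042, 0], "dr": [0, 0, 9]}
    - {"offset": [0.0283, 0.0067, 0], "dr": [0, 0, 12]}
    - {"offset": [0.035, 0.0095, 0], "dr": [0, 0, 15]}
    - {"offset": [0.0417, 0.0127, 0], "dr": [0, 0, 18]}
    - {"offset": [0.0417, 0.0127, 0], "dr": [0, 0, 18]}
    - {"offset": [0.0417, 0.0127, 0], "dr": [0, 0, 18]}

```text
time_s: 19.2
position: [0.5835, 0.0041, 0.1733]
tcp_rot: [[-0.978, 0.208, -0.0], [0.208, 0.978, -0.003], [-0.001, -0.003, -1.0]]
force: [1.4, -8.0, -3.8]
opening: 0.227
grasp_force: 30.0
```

```bash
python3 - <<'E'
from h import *
s=bot.read_state();p=s["position"];R0=s["tcp_rot"];print(p,s["force"].round(1),(R0.T@s["force"]).round(1),s["opening"],R0[:,1].round(3))
H=np.array([.6349,.1341]);v=p[:2]-H
print("dist",np.hypot(*v)); base=np.degrees(np.arctan2(-.00584-.1341,.62704-.6349)); now=np.degrees(np.arctan2(v[1],v[0]));a0=base-now;print("angle",a0)
for a in [3,6,9,12,15,17]:
    t=-np.radians(a);M=np.array([[np.cos(t),-np.sin(t)],[np.sin(t),np.cos(t)]])
    print(a,(R0.T@np.r_[M@v-v,0]).round(4).tolist())
E
```

```text
[0.58353184 0.00406313 0.17326092] [ 1.4 -8.  -3.8] [-3.  -7.5  3.9] 0.2274908587041006 [ 0.208  0.978 -0.003]
dist 0.13981514596902264
angle 18.340642556057844
3 [0.0072, 0.0014, -0.0]
6 [0.0143, 0.0032, -0.0]
9 [0.0213, 0.0053, -0.0]
12 [0.0282, 0.0078, -0.0]
15 [0.0349, 0.0107, -0.0]
17 [0.0393, 0.0128, -0.0001]
```

>>> servo_tool:
  targets:
    - {"offset": [0.0036, 0.0003, 0], "dr": [0, 0, 1.5]}
    - {"offset": [0.0072, 0.0009, 0], "dr": [0, 0, 3]}
    - {"offset": [0.0143, 0.0025, 0], "dr": [0, 0, 6]}
    - {"offset": [0.0213, 0.0045, 0], "dr": [0, 0, 9]}
    - {"offset": [0.0282, 0.007, 0], "dr": [0, 0, 12]}
    - {"offset": [0.0349, 0.0099, 0], "dr": [0, 0, 15]}
    - {"offset": [0.0393, 0.012, 0], "dr": [0, 0, 17]}
    - {"offset": [0.0393, 0.012, 0], "dr": [0, 0, 17]}
    - {"offset": [0.0393, 0.012, 0], "dr": [0, 0, 17]}
    - {"offset": [0.0393, 0.012, 0], "dr": [0, 0, 17]}
    - {"offset": [0.0393, 0.012, 0], "dr": [0, 0, 17]}

```text
time_s: 20.12
position: [0.5486, 0.0246, 0.1733]
tcp_rot: [[-0.875, 0.484, 0.001], [0.484, 0.875, -0.001], [-0.002, -0.001, -1.0]]
force: [1.8, -5.5, -3.1]
opening: 0.232
grasp_force: 30.0
```

```bash
python3 - <<'E'
from h import *
s=bot.read_state();p=s["position"];R0=s["tcp_rot"];print(s["time_s"],p,(R0.T@s["force"]).round(1),s["opening"],s["grasp_force"],np.abs(s["qvel"]).max())
H=np.array([.6349,.1341]);v=p[:2]-H
print("dist",np.hypot(*v),"angle",np.degrees(np.arctan2(-.00584-.1341,.62704-.6349)-np.arctan2(v[1],v[0])))
n=viewer.capture("scene");w=viewer.capture("wrist");t=viewer.capture("top")
a=cv2.resize(n["color"][140:340,190:430,::-1],(480,400),interpolation=cv2.INTER_CUBIC)
b=cv2.resize(w["color"][:,:,::-1],(320,200)); d=cv2.resize(t["color"][90:260,260:450,::-1],(320,286))[:200]
cv2.imwrite("pics/fin.png",np.hstack([a,np.vstack([b,d])]))
E
```

```text
20.1167 [0.54862266 0.02461931 0.17334398] [-4.2 -4.   3.1] 0.2315059783469186 29.999771118164062 0.08112380968642198
dist 0.13939082065616004 angle 35.0254777429941
```

View pics/fin.png

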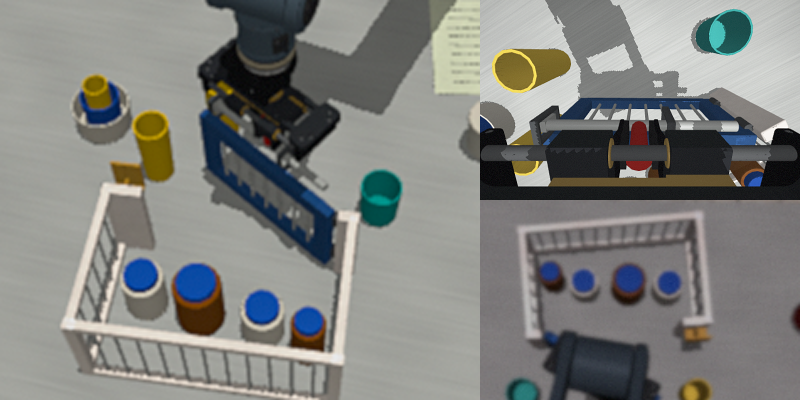

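The final views show the nest complete at the left. The gate is open about 35° with the knob held and the arm still, and the other pots are where they were.

```bash
python3 -c "
from rig import ticket
print(ticket.hand_in())"
```

```text
the job is handed in; nothing more can be done
None
```

The job is handed in, with no verdict returned: the pots are nested where the white pot stood, the bolt is fully back, and the gripper is holding the gate still at about 35° after roughly 20 s.

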